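# Fetch the brass pommel from behind the polish tins

### The arm

A 6-joint arm with a two-finger parallel gripper is mounted at the origin on the work surface. World frame = base frame: x ahead of the robot, y to its left, z up, the work surface at z = 0. Lengths are in m, angles in rad, forces in N, time in s.
With the tool pointing down it reaches from about 0.35 to 0.775 m from the base axis. Payload 7.3 kg.
Tool frame: the origin (TCP) lies at the centre of the arm's flange, where the gripper is bolted on; the fingertips stand 178 mm ahead of it and the grasp point (between the pads) lies 159 mm ahead of it (tip_extent is the distance from the TCP to the fingertips, in m); z points along the fingers, y is the line along which they close (so a half turn about z gives the same grasp; the last joint's range is limited). The gripper opens to 92 mm and grips with 3 to 60 N. Pads are 19 mm wide; open, the fingers measure 130 mm over their backs; the gripper's body (75 mm by 190 mm) begins 47 mm behind the grasp point.
Start: joints at [0.963, 0.342, 1.524, -0, 1.275, -0.146], TCP at [0.234, 0.47, 0.405] pointing down, gripper open.
Joint ranges: [-2.53, 2.53], [-0.77, 2.02], [0.04, 2.7], [-1, 4.14], [0.28, 2.66], [-3.11, 3.11]. Speed limits (rad/s): [2.57, 2.57, 3.14, 3.14, 3.14, 3.14].

### API

Orientations are given as [roll, pitch, yaw] about the fixed x, y, z axes, in that order (R = Rz(yaw) Ry(pitch) Rx(roll)).
In Python, from cell import * gives the robot as it stands.
- The arm moves only by the tool arm_command, never from a script. Its arguments are lists of equal length, an entry for each row: "xyz": the shift along the world's x, y, z in mm, a list of three; "spin": the turn about the world's z in degrees. In form: {"xyz": [[tx, ty, tz], ...], "spin": [spin, ...]}. A call has 1 to 20 rows; each row shifts and turns the commanded pose from where the row before left it; what a row does not reach is not made up. A row lasts 1/10 s, in which the tool goes at most 50 mm and 8.59 degrees, less where a joint would pass 70% of its speed; a pose out of reach is approached as far as the arm can. A call with a gripper value outside its range is refused whole. "jaw" is the opening, from -1 (shut) to 1 (fully open), set as the call begins (left out, the last holds). The fingers move at their own pace and stop on an object; "squeeze" is the grip in N (left out, the last holds). Time passes only in rows, so rows that do not move let the fingers close. It gives the time, the measured TCP pose, the force, the opening and the grip force at its end, in the units of the state.
- observe(): the state, without advancing time (a new reading comes with each control period).
- read_camera(name): name is "scene" or "top"; returns a dict with "img" (400x640x3 uint8, red, green, blue), "depth" (400x640 float32, m along the optical axis (not along the pixel's ray), 0 where there is no reading), "fx", "fy", "cx", "cy" (pixels), "dist_coeffs" ([k1, k2, p1, p2, k3] as OpenCV has them; the pictures are not rectified), "world_from_camera" (4x4, takes a point from camera to world coordinates). Camera axes: x right, y up, looking along -z (the intrinsics and any distortion apply to the point x, -y, -z); pixel columns grow to the right and rows downward; lengths in m; the calibration is good to about 2 mm. A picture is of the moment at which its call begins.
- hand_in(): hands the job in; it is judged then, once.
The state is a dict: "time": time; "qpos": joint angles; "qvel": joint speeds; "joint_efforts": joint torques, N m; "tool_pos": TCP position; "tool_rot": TCP orientation; "contact_force": force on the tool from outside, world axes, zero at the start; "torque": the same for the moment, N m; "opening": finger opening in m; "grip_force": force on a finger pad.
Only numpy, scipy, OpenCV 4.12 (cv2) and the standard library are available. Lean on these libraries where they do the work, as an engineer would, in place of code of your own. Each camera call takes 0.05 s, during which the arm holds its last target. There are 200 camera calls.

### The job

Get the brass pommel out for polishing: first set all three tins upright into the grey side tray, then stand the pommel upright on the middle of the round work stand. Only then put every tin back upright on the middle of the pad of its own colour in the wooden bay. Never tip a tin over, and leave the white felt wheel where it lies.

Things in the scene. Friction and masses are not known exactly. Their poses are not given: they have to be found in the camera images.
- tin_red: Upright round red tin of polishing compound with a flush red lid, 54 mm diameter, 130 mm tall (the straight body is 112 mm tall, the lid above it 52 mm wide), about 0.25 kg; grip it by the upper body. Origin: centre of its underside; z up. It starts standing on the red pad.
- tin_green: Upright round green tin of polishing compound with a flush green lid, 54 mm diameter, 130 mm tall (the straight body is 112 mm tall, the lid above it 52 mm wide), about 0.25 kg; grip it by the upper body. Origin: centre of its underside; z up. It starts standing on the green pad.
- tin_blue: Upright round blue tin of polishing compound with a flush blue lid, 54 mm diameter, 130 mm tall (the straight body is 112 mm tall, the lid above it 52 mm wide), about 0.25 kg; grip it by the upper body. Origin: centre of its underside; z up. It starts standing on the blue pad.
- pad_red: Fixed square red pad, 58 x 58 x 3 mm, home of the red tin, showing around its foot. It lies on the floor of the wooden bay (grey lining), 12 mm above the bench. Origin: centre of its underside; its x and y are the bay's (x to the bay's rear wall). The three pads lie 62 mm left of, right of and in front (-x) of the pommel's place; which colour lies where varies.
- pad_green: Fixed square green pad, 58 x 58 x 3 mm, home of the green tin, showing around its foot. It lies on the floor of the wooden bay (grey lining), 12 mm above the bench. Origin: centre of its underside; its x and y are the bay's (x to the bay's rear wall). The three pads lie 62 mm left of, right of and in front (-x) of the pommel's place; which colour lies where varies.
- pad_blue: Fixed square blue pad, 58 x 58 x 3 mm, home of the blue tin, showing around its foot. It lies on the floor of the wooden bay (grey lining), 12 mm above the bench. Origin: centre of its underside; its x and y are the bay's (x to the bay's rear wall). The three pads lie 62 mm left of, right of and in front (-x) of the pommel's place; which colour lies where varies.
- pommel: Brass sword pommel: ball of 40 mm diameter on a flat foot of 32 mm, 48 mm tall, widest 28 mm above its underside, 0.2 kg. Origin: centre of its underside. It stands upright on the bay's floor (12 mm above the bench), hemmed in by the tins. Bay walls, tops 40 mm above the bench: inner faces 45 mm behind (+x of the pads) and 105 mm left and right of the pommel; front open.
- tray: Side tray, fixed: a low grey open tray, 120 mm along its x by 300 mm along its y, walls 5 mm thick and 20 mm tall, floor 5 mm thick. Origin: centre of its underside on the bench. All three tins fit in one row along its y.
- stand: Work stand, fixed: a round aluminium disc of 84 mm diameter with a flat black rubber top of 76 mm diameter, 15 mm tall in all. Origin: centre of its underside on the bench.
- felt_wheel: Bystander: a white felt polishing wheel lying flat beyond the work, 100 mm diameter, 20 mm thick with a small steel hub 3 mm higher. Origin: centre of its underside.

How it is judged:
On the way, in this order (a step that is already met when the one before it is completed fails the run):
1. All three tins stand upright in the side tray, let go, and the pommel is still in its place in the bay (x of tin_red in the frame of tray between -0.034 and 0.034 m and y of tin_red in the frame of tray between -0.124 and 0.124 m and z of each of tin_red, tin_green, tin_blue in the frame of tray below 0.012 m and angle between each of tin_red, tin_green, tin_blue's own z axis and vertical below 0.1 rad and x of tin_green in the frame of tray between -0.034 and 0.034 m and y of tin_green in the frame of tray between -0.124 and 0.124 m and x of tin_blue in the frame of tray between -0.034 and 0.034 m and y of tin_blue in the frame of tray between -0.124 and 0.124 m and contact force between the fingers and tin_red below 0.3 N and linear speed of each of tin_red, tin_green, tin_blue below 0.03 m/s and contact force between the fingers and tin_green below 0.3 N and contact force between the fingers and tin_blue below 0.3 N and distance of pommel from where it was at the start of the episode below 0.03 m), for 0.2 s.
2. The pommel stands upright on the middle of the work stand, let go, while all three tins are still in the tray (horizontal distance between pommel and stand below 0.014 m and z of pommel in the frame of stand between 0.011 and 0.019 m and angle between pommel's own z axis and vertical below 0.12 rad and contact force between the fingers and pommel below 0.3 N and linear speed of pommel below 0.03 m/s and x of tin_red in the frame of tray between -0.034 and 0.034 m and y of tin_red in the frame of tray between -0.124 and 0.124 m and z of each of tin_red, tin_green, tin_blue in the frame of tray below 0.012 m and angle between each of tin_red, tin_green, tin_blue's own z axis and vertical below 0.1 rad and x of tin_green in the frame of tray between -0.034 and 0.034 m and y of tin_green in the frame of tray between -0.124 and 0.124 m and x of tin_blue in the frame of tray between -0.034 and 0.034 m and y of tin_blue in the frame of tray between -0.124 and 0.124 m), for 0.2 s.
At the end, for the whole second after the job is handed in: Each tin stands upright (within 0.1 rad) on the pad of its own colour, its centre within 13 mm of the pad's; the pommel stands upright (within 0.12 rad) on the work stand, within 14 mm of its centre; all are at rest and released (horizontal distance between tin_red and pad_red below 0.013 m and z of tin_red in the frame of pad_red between -0.002 and 0.007 m and angle between each of tin_red, tin_green, tin_blue's own z axis and vertical below 0.1 rad and horizontal distance between tin_green and pad_green below 0.013 m and z of tin_green in the frame of pad_green between -0.002 and 0.007 m and horizontal distance between tin_blue and pad_blue below 0.013 m and z of tin_blue in the frame of pad_blue between -0.002 and 0.007 m and horizontal distance between pommel and stand below 0.014 m and z of pommel in the frame of stand between 0.011 and 0.019 m and angle between pommel's own z axis and vertical below 0.12 rad and linear speed of each of tin_red, tin_green, tin_blue, pommel below 0.02 m/s and angular speed of each of tin_red, tin_green, tin_blue, pommel below 0.2 rad/s); the robot touches nothing.
It fails at once if A tin is tipped by more than about 35 degrees (angle between any of tin_red, tin_green, tin_blue's own z axis and vertical above 0.6 rad).
It fails at once if The felt wheel is pushed more than 20 mm from where it lay (distance of felt_wheel from where it was at the start of the episode above 0.02 m).
It also fails if it takes over 138 s, if anything falls off the work surface, if the arm or the gripper's body presses on something with over 40 N, if the wrist force passes 120 N, or if a joint passes its speed limit or range.

## Working session

There is one attempt and no reset: what is moved stays moved. The work goes in short steps, Python scripts to look and compute and a tool call to move; the robot and the scene stay as the last step left them, time stands still between calls to the robot, and variables do not carry over. Pictures are saved under pics/ and viewed, at most 14 in all, crops included, and the job is handed in when it is done.

Besides the shell and the picture viewer there is one more tool, called after "Call:" as name(argument=value, ...), one argument or row to a line, values as JSON. arm_command: Moves the arm, as the interface text tells. Its arguments: {"type":"object","properties":{"xyz":{"type":"array","items":{"type":"array","items":{"type":"number"}}},"spin":{"type":"array","items":{"type":"number"}},"jaw":{"type":"number"},"squeeze":{"type":"number"}},"required":["xyz","spin"]}

```bash
mkdir -p pics; python3 - <<'E'
from cell import *
import cv2,numpy as np
s=observe();print({k:np.round(s[k],3) for k in s})
for n in("top","scene"):
    c=read_camera(n);np.savez(f"{n}0.npz",**c);cv2.imwrite(f"pics/{n}0.png",c["img"][:,:,::-1])
    print(n,c["fx"],c["fy"],c["cx"],c["cy"],c["dist_coeffs"],np.round(c["world_from_camera"],3))
E
```

```text
{'time': np.float64(0.0), 'qpos': array([ 0.963,  0.343,  1.525, -0.   ,  1.275, -0.146]), 'qvel': array([ 0.   ,  0.001,  0.001,  0.002,  0.001, -0.001]), 'joint_efforts': array([-1.0000e-03, -4.3124e+01, -2.4422e+01,  7.2000e-02,  5.6000e-02,
       -0.0000e+00]), 'tool_pos': array([0.234, 0.47 , 0.404]), 'tool_rot': array([-3.14, -0.  ,  2.68]), 'contact_force': array([0.234, 0.071, 0.86 ]), 'torque': array([ 0.002, -0.044, -0.007]), 'grip_force': np.float64(0.0), 'opening': np.float64(0.092)}
top 495.50958806008816 495.50958806008816 321.2733861175785 201.08639563383744 [0.03650748 0.         0.         0.         0.        ] [[-2.400e-02  9.740e-01 -2.240e-01  3.680e-01]
 [-1.000e+00 -2.500e-02  1.000e-03  1.100e-02]
 [-4.000e-03  2.240e-01  9.750e-01  1.197e+00]
 [ 0.000e+00  0.000e+00  0.000e+00  1.000e+00]]
scene 403.6149791982879 403.6149791982879 320.81106751127663 207.14547098106638 [0.01610735 0.         0.         0.         0.        ] [[-0.701 -0.553  0.45   1.049]
 [ 0.713 -0.554  0.43   0.436]
 [ 0.011  0.622  0.783  0.807]
 [ 0.     0.     0.     1.   ]]
```

View pics/top0.png

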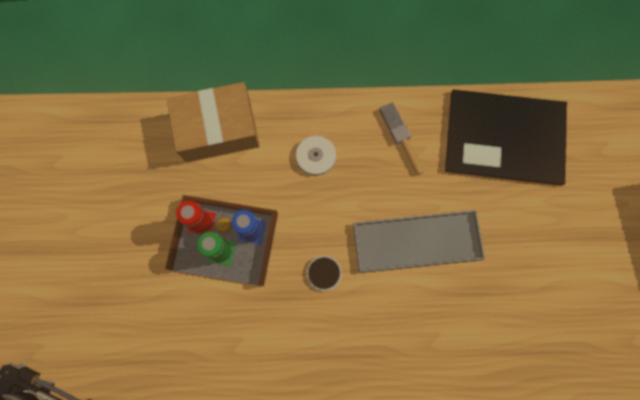

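View pics/scene0.png

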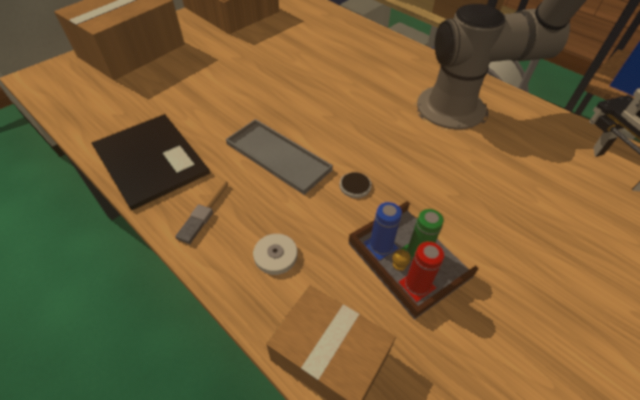

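Top view: the bay spans about (170–275, 200–285), with the red tin's top near (190,213), green (210,243), blue (245,222) and the pommel (225,224). The stand is at (323,273), the tray at (418,242) and the wheel at (316,155). Next I'll measure these.

```bash
cat > h.py <<'E'
import cv2,numpy as np
def K(c): return np.array([[c["fx"],0,c["cx"]],[0,c["fy"],c["cy"]],[0,0,1]],float)
def rays(c,px):
    u=cv2.undistortPoints(np.float64(px).reshape(-1,1,2),K(c),np.float64(c["dist_coeffs"]))[:,0]
    return np.c_[u[:,0],-u[:,1],-np.ones(len(u))]
def plane(c,px,z):
    T=np.array(c["world_from_camera"]);d=rays(c,px)@T[:3,:3].T
    return T[:3,3]+d*((z-T[2,3])/d[:,2])[:,None]
def cloud(c):
    T=np.array(c["world_from_camera"]);v,u=np.mgrid[0:400,0:640]
    r=rays(c,np.c_[u.ravel(),v.ravel()])*np.array(c["depth"]).reshape(-1,1)
    return (r@T[:3,:3].T+T[:3,3]).reshape(400,640,3)
def hsv(c): return cv2.cvtColor(np.ascontiguousarray(c["img"]),cv2.COLOR_RGB2HSV)
def colour(c,n):
    h=hsv(c);H,S,V=h[...,0],h[...,1],h[...,2]
    hue={"red":(H<5)|(H>172),"green":(H>50)&(H<75),"blue":(H>105)&(H<130)}[n]
    return hue&(S>100)&(V>50)
def snap(n,name):
    from cell import read_camera
    c=read_camera(n);np.savez(name+".npz",**c);cv2.imwrite(f"pics/{name}.png",c["img"][:,:,::-1]);return c
E
python3 - <<'E'
from h import *
for n in("top","scene"):
    c=dict(np.load(n+"0.npz"));P=cloud(c);print(n)
    X,Y,Z=P[...,0],P[...,1],P[...,2]
    zone=(X>.3)&(X<.7)&(Y>.05)&(Y<.5)
    hi=zone&(Z>.135)&(Z<.16)
    k,lab,st,ce=cv2.connectedComponentsWithStats(hi.astype(np.uint8))
    for i in range(1,k):
        if st[i,4]>80:
            m=lab==i; (u,v),r=cv2.minEnclosingCircle(np.argwhere(m)[:,::-1].astype(np.float32))
            print("lid",c["img"][m].mean(0).astype(int),st[i,4],ce[i].round(1),plane(c,[ce[i],[u,v]],.145).round(4)[:,:2].tolist(),np.median(Z[m]).round(4))
    h=hsv(c)
    # black stand top
    m=(h[...,2]<70)&(Z>.005)&(Z<.03)&(X>.3)&(X<.55)&(Y>-.1)&(Y<.15)
    k,lab,st,ce=cv2.connectedComponentsWithStats(m.astype(np.uint8));i=1+st[1:,4].argmax()
    print("stand",st[i],plane(c,[ce[i]],.015).round(4))
    # grey tray
    m=(h[...,1]<70)&(Y<-.03)&(Y>-.45)&(X>.3)&(X<.55)&(Z<.04)
    k,lab,st,ce=cv2.connectedComponentsWithStats(m.astype(np.uint8));i=1+st[1:,4].argmax()
    q=np.argwhere(lab==i)[:,::-1].astype(np.float32);w=plane(c,q,.02)[:,:2]
    print("tray",st[i],cv2.minAreaRect(w.astype(np.float32)))
    # pommel
    m=(h[...,0]>14)&(h[...,0]<32)&(h[...,1]>100)&zone&(Z>.03)&(Z<.075)
    k,lab,st,ce=cv2.connectedComponentsWithStats(m.astype(np.uint8));i=1+st[1:,4].argmax()
    print("pommel",st[i],plane(c,[ce[i]],.04).round(4), np.nanmax(Z[lab==i]))
E
```

```text
top
lid [150  64  46] 461 [187.7 212.6] [[0.5923, 0.2999], [0.5913, 0.2991]] 0.1434
lid [ 79  88 117] 445 [243.4 221.7] [[0.569, 0.1794], [0.569, 0.1792]] 0.1436
lid [ 79 113  65] 480 [209.  244.1] [[0.5224, 0.2521], [0.5222, 0.252]] 0.1434
stand [310 259  28  29 648] [[0.4661 0.0091 0.015 ]]
tray [ 356  235  127   36 3488] ((0.5086965560913086, -0.21835611760616302), (0.29606592655181885, 0.07919491082429886), 89.77224731445312)
pommel [216 218  16  16 210] [[0.5812 0.243  0.04  ]] 0.0633428897832482
scene
lid [ 71  74 101] 417 [388.3 212.4] [[0.5794, 0.1816], [0.5797, 0.1815]] 0.1441
lid [74 98 53] 436 [430.  219.3] [[0.533, 0.2533], [0.5322, 0.2535]] 0.1441
lid [136  52  38] 534 [430.  253.8] [[0.6017, 0.3014], [0.6008, 0.3011]] 0.1444
stand [343 173  26  20 410] [[0.471  0.0082 0.015 ]]
tray [ 245  126   86   57 1650] ((0.5292825102806091, -0.20775094628334045), (0.08168141543865204, 0.2724768817424774), 4.780020236968994)
pommel [392 250  18  18 253] [[0.5865 0.241  0.04  ]] 0.06190433013089225
```

```bash
python3 - <<'E'
from h import *
c=dict(np.load("top0.npz"))
w=plane(c,[(354,224),(475,212),(484,260),(360,272)],.02);print(w.round(4),w.mean(0))
print("bay",plane(c,[(184,197),(277,210),(264,285),(167,269)],.04).round(4)); print("box top",plane(c,[(170,95),(245,84)],.09).round(3),cloud(c)[110,190], cloud(c)[155,316])
E
```

```text
[[ 0.5806 -0.0675  0.02  ]
 [ 0.6029 -0.3602  0.02  ]
 [ 0.487  -0.3703  0.02  ]
 [ 0.4655 -0.0771  0.02  ]] [ 0.53399024 -0.21876484  0.02      ]
bay [[0.653  0.3388 0.04  ]
 [0.6155 0.1162 0.04  ]
 [0.4396 0.1468 0.04  ]
 [0.4823 0.3713 0.04  ]]
box top [[0.894 0.367 0.09 ]
 [0.918 0.188 0.09 ]] [0.85482777 0.31848261 0.08841594] [0.756563   0.02030093 0.02226596]
```

```bash
python3 - <<'E'
import cv2
a=cv2.imread("pics/top0.png")[180:300,150:500]
cv2.imwrite("pics/crop0.png",cv2.resize(a,None,fx=2.28,fy=2.28,interpolation=cv2.INTER_CUBIC))
E
```

```text
(no output)
```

View pics/crop0.png

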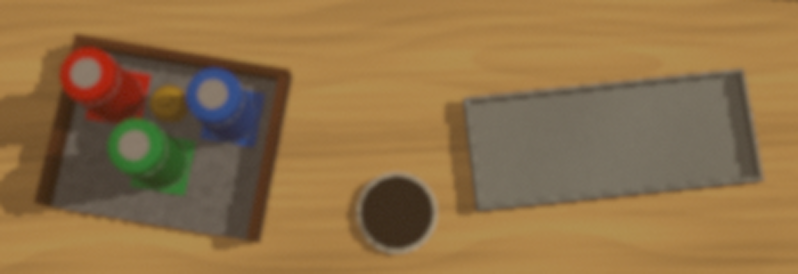

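The crop shows the tray's rim corners at about (463,98), (742,70), (762,180) and (474,210), so it is turned about +4.4°. The bay is turned about −10.7°, with green in front, red on the left and blue on the right. I'll go above the red tin with the jaws closing along the bay's x.

Call:
arm_command(
  xyz=[
    [36,-17,0],
    [36,-17,0],
    [36,-17,0],
    [36,-17,0],
    [36,-17,0],
    [36,-17,0],
    [36,-17,0],
    [36,-17,0],
    [36,-17,0],
    [37,-17,0],
    [0,0,0],
    [0,0,0],
    [0,0,0],
  ],
  spin=[-7.4,-7.4,-7.4,-7.4,-7.4,-7.4,-7.4,-7.4,-7.4,-7.4,0,0,0],
  jaw=1,
  squeeze=25,
)

```text
time: 1.4
tool_pos: [0.5941, 0.3006, 0.4044]
tool_rot: [-3.14, 0.0, 1.39]
contact_force: [-0.3, 0.2, -0.6]
opening: 0.0914
grip_force: 0.0
```

Call:
arm_command(
  xyz=[
    [0,0,-25],
    [0,0,-25],
    [0,0,-25],
    [0,0,-20],
    [0,0,-20],
    [0,0,-10],
    [0,0,-10],
    [0,0,0],
    [0,0,0],
  ],
  spin=[0,0,0,0,0,0,0,0,0],
)

```text
time: 2.3
tool_pos: [0.5949, 0.3003, 0.2705]
tool_rot: [3.141, -0.001, 1.389]
contact_force: [0.8, -0.2, 1.1]
opening: 0.0918
grip_force: 0.0
```

Call:
arm_command(
  xyz=[
    [0,0,0],
    [0,0,0],
    [0,0,0],
    [0,0,0],
    [0,0,0],
    [0,0,0],
    [0,0,0],
    [0,0,0],
  ],
  spin=[0,0,0,0,0,0,0,0],
  jaw=-1,
)

```text
time: 3.1
tool_pos: [0.595, 0.3, 0.2698]
tool_rot: [3.141, -0.0, 1.388]
contact_force: [1.0, -0.1, 1.8]
opening: 0.0539
grip_force: 25.0
```

Call:
arm_command(
  xyz=[
    [0,0,10],
    [0,0,15],
    [0,0,25],
    [0,0,25],
    [0,0,25],
    [0,0,25],
    [0,0,20],
    [0,0,15],
    [0,0,5],
    [0,0,0],
  ],
  spin=[0,0,0,0,0,0,0,0,0,0],
)

```text
time: 4.1
tool_pos: [0.5948, 0.3, 0.4355]
tool_rot: [3.141, -0.001, 1.388]
contact_force: [-0.2, -0.3, -3.1]
opening: 0.0535
grip_force: 25.0
```

Call:
arm_command(
  xyz=[
    [-3,-15,0],
    [-3,-30,0],
    [-3,-38,0],
    [-3,-38,0],
    [-3,-38,0],
    [-3,-38,0],
    [-3,-38,0],
    [-3,-38,0],
    [-3,-38,0],
    [-3,-38,0],
    [-3,-38,0],
    [-3,-38,0],
    [-3,-38,0],
    [-3,-38,0],
    [-3,-38,0],
    [-3,-34,0],
    [-3,-18,0],
    [-2,-7,0],
    [0,0,0],
    [0,0,0],
  ],
  spin=[0,0,0,2,2,2,2,2,2,2,1,0,0,0,0,0,0,0,0,0],
)

```text
time: 6.1
tool_pos: [0.5422, -0.2967, 0.4346]
tool_rot: [-3.142, -0.001, 1.651]
contact_force: [-0.1, -0.1, -2.1]
opening: 0.0535
grip_force: 25.0
```

Call:
arm_command(
  xyz=[
    [0,0,-15],
    [0,0,-25],
    [0,0,-25],
    [0,0,-25],
    [0,0,-25],
    [0,0,-25],
    [0,0,-12],
    [0,0,-8],
    [0,0,-5],
    [0,0,-4],
    [0,0,-3],
    [0,0,-1],
    [0,0,0],
    [0,0,0],
  ],
  spin=[0,0,0,0,0,0,0,0,0,0,0,0,0,0],
)

```text
time: 7.5
tool_pos: [0.5419, -0.2981, 0.2621]
tool_rot: [3.141, 0.0, 1.65]
contact_force: [-1.7, -0.5, -2.1]
opening: 0.0541
grip_force: 25.0
```

Call:
arm_command(
  xyz=[
    [0,0,0],
    [0,0,0],
    [0,0,0],
    [0,0,0],
    [0,0,0],
    [0,0,0],
  ],
  spin=[0,0,0,0,0,0],
  jaw=1,
)

```text
time: 8.1
tool_pos: [0.5419, -0.298, 0.2618]
tool_rot: [3.141, 0.0, 1.65]
contact_force: [0.3, 0.3, 0.4]
opening: 0.0912
grip_force: 0.0
```

Call:
arm_command(
  xyz=[
    [0,0,15],
    [0,0,25],
    [0,0,25],
    [0,0,25],
    [0,0,25],
    [0,0,25],
    [0,0,20],
    [-25,0,0],
    [-40,0,0],
    [-40,0,0],
    [-25,0,0],
    [0,0,0],
  ],
  spin=[0,0,0,0,0,0,0,0,0,0,0,0],
)

```text
time: 9.3
tool_pos: [0.4096, -0.2979, 0.4223]
tool_rot: [-3.141, 0.0, 1.648]
contact_force: [-0.2, 0.1, 0.1]
opening: 0.0917
grip_force: 0.0
```

```bash
cat > look.py <<'E'
import sys
from h import *
def lids(c,lo,zt):
    P=cloud(c);X,Y,Z=P[...,0],P[...,1],P[...,2];out={}
    for n in("red","green","blue"):
        m=(Z>lo)&(Z<zt+.02)&(X>.3)&(X<.75);m=cv2.morphologyEx(m.astype(np.uint8),cv2.MORPH_OPEN,np.ones((3,3)))
        k,lab,st,ce=cv2.connectedComponentsWithStats(m)
        for i in range(1,k):
            if st[i,4]>200 and st[i,4]<900 and (colour(c,n)&(lab==i)).sum()>.3*st[i,4]:
                out[n]=(plane(c,[ce[i]],zt)[0].round(4)[:2].tolist(),int(st[i,4]),np.median(Z[lab==i]).round(4))
    return out
if __name__=="__main__":
    for n in("top","scene"):
        c=snap(n,n+sys.argv[1]);print(n,lids(c,.125,.135),lids(c,.135,.145))
E
python3 look.py 1; python3 -c "
from cell import *;print(observe()['tool_pos'])"
```

```text
top {'red': ([0.5388, -0.2938], 436, np.float64(0.133)), 'green': ([0.5232, 0.2534], 508, np.float64(0.1435)), 'blue': ([0.5694, 0.18], 470, np.float64(0.1432))} {'green': ([0.5227, 0.2522], 472, np.float64(0.1437)), 'blue': ([0.5689, 0.1793], 432, np.float64(0.1435))}
scene {'green': ([0.5293, 0.252], 520, np.float64(0.1436)), 'blue': ([0.5763, 0.1796], 501, np.float64(0.1436))} {'green': ([0.5328, 0.2534], 433, np.float64(0.144)), 'blue': ([0.5794, 0.181], 415, np.float64(0.1442))}
[ 0.41189197 -0.29813798  0.42225353]
```

Red stands in the tray, and the gripped x shows the top view reads about 3 mm low in x. Blue is next.

Call:
arm_command(
  xyz=[
    [6,18,0],
    [11,33,0],
    [13,38,0],
    [13,38,0],
    [13,38,0],
    [13,38,0],
    [13,38,0],
    [13,38,0],
    [13,38,0],
    [13,38,0],
    [13,38,0],
    [13,38,0],
    [10,32,0],
    [4,15,0],
    [0,0,0],
    [0,0,0],
  ],
  spin=[0,-1,-2,-2,-2,-2,-2,-2,-2,0,0,0,0,0,0,0],
)

```text
time: 11.0
tool_pos: [0.573, 0.1799, 0.4213]
tool_rot: [-3.141, 0.001, 1.389]
contact_force: [0.2, -0.1, -0.2]
opening: 0.0918
grip_force: 0.0
```

Call:
arm_command(
  xyz=[
    [0,0,-20],
    [0,0,-25],
    [0,0,-25],
    [0,0,-25],
    [0,0,-25],
    [0,0,-17],
    [0,0,-10],
    [0,0,-5],
    [0,0,0],
    [0,0,0],
  ],
  spin=[0,0,0,0,0,0,0,0,0,0],
)

```text
time: 12.0
tool_pos: [0.5732, 0.1798, 0.2707]
tool_rot: [3.14, -0.001, 1.388]
contact_force: [0.8, 0.3, 0.1]
opening: 0.0917
grip_force: 0.0
```

Call:
arm_command(
  xyz=[
    [0,0,0],
    [0,0,0],
    [0,0,0],
    [0,0,0],
    [0,0,0],
    [0,0,0],
    [0,0,0],
    [0,0,0],
  ],
  spin=[0,0,0,0,0,0,0,0],
  jaw=-1,
)

```text
time: 12.8
tool_pos: [0.5729, 0.18, 0.2698]
tool_rot: [3.142, 0.0, 1.388]
contact_force: [-0.2, -0.0, 0.1]
opening: 0.0533
grip_force: 25.0
```

Call:
arm_command(
  xyz=[
    [0,0,10],
    [0,0,15],
    [0,0,25],
    [0,0,25],
    [0,0,25],
    [0,0,25],
    [0,0,20],
    [0,0,15],
    [0,0,5],
    [0,0,0],
  ],
  spin=[0,0,0,0,0,0,0,0,0,0],
)

```text
time: 13.8
tool_pos: [0.5728, 0.18, 0.4354]
tool_rot: [3.14, -0.0, 1.388]
contact_force: [0.2, -0.1, -2.8]
opening: 0.0534
grip_force: 25.0
```

Call:
arm_command(
  xyz=[
    [-3,-15,0],
    [-3,-30,0],
    [-3,-38,0],
    [-3,-38,0],
    [-3,-38,0],
    [-3,-38,0],
    [-3,-38,0],
    [-3,-38,0],
    [-3,-38,0],
    [-3,-38,0],
    [-3,-30,0],
    [-2,-12,0],
    [-2,-5,0],
    [0,0,0],
    [0,0,0],
  ],
  spin=[0,0,1,2,2,2,2,2,2,2,0,0,0,0,0],
)

```text
time: 15.3
tool_pos: [0.5359, -0.2149, 0.4346]
tool_rot: [-3.141, -0.001, 1.651]
contact_force: [0.8, -0.8, -3.3]
opening: 0.0535
grip_force: 25.0
```

Call:
arm_command(
  xyz=[
    [0,0,-15],
    [0,0,-25],
    [0,0,-25],
    [0,0,-25],
    [0,0,-25],
    [0,0,-25],
    [0,0,-12],
    [0,0,-8],
    [0,0,-5],
    [0,0,-4],
    [0,0,-3],
    [0,0,-1],
    [0,0,0],
    [0,0,0],
  ],
  spin=[0,0,0,0,0,0,0,0,0,0,0,0,0,0],
)

```text
time: 16.7
tool_pos: [0.536, -0.2161, 0.2621]
tool_rot: [3.141, 0.0, 1.65]
contact_force: [0.5, -0.1, -2.2]
opening: 0.0536
grip_force: 25.0
```

Call:
arm_command(
  xyz=[
    [0,0,0],
    [0,0,0],
    [0,0,0],
    [0,0,0],
    [0,0,0],
    [0,0,0],
  ],
  spin=[0,0,0,0,0,0],
  jaw=1,
)

```text
time: 17.3
tool_pos: [0.5359, -0.216, 0.2618]
tool_rot: [3.141, 0.0, 1.65]
contact_force: [0.4, 0.3, -0.3]
opening: 0.0911
grip_force: 0.0
```

Call:
arm_command(
  xyz=[
    [0,0,15],
    [0,0,25],
    [0,0,25],
    [0,0,25],
    [0,0,25],
    [0,0,25],
    [0,0,20],
    [0,0,0],
    [0,0,0],
  ],
  spin=[0,0,0,0,0,0,0,0,0],
)

```text
time: 18.2
tool_pos: [0.5358, -0.2159, 0.4213]
tool_rot: [3.142, -0.0, 1.65]
contact_force: [-0.8, 0.5, -0.5]
opening: 0.0918
grip_force: 0.0
```

Call:
arm_command(
  xyz=[
    [0,18,0],
    [-1,33,0],
    [-1,38,0],
    [-1,38,0],
    [-1,38,0],
    [-1,38,0],
    [-1,38,0],
    [-1,38,0],
    [-1,38,0],
    [-1,38,0],
    [-1,38,0],
    [-1,38,0],
    [0,28,0],
    [0,10,0],
    [0,0,0],
    [0,0,0],
  ],
  spin=[0,-1,-2,-2,-2,-2,-2,-2,-2,0,0,0,0,0,0,0],
)

```text
time: 19.8
tool_pos: [0.5247, 0.2525, 0.4211]
tool_rot: [-3.141, 0.001, 1.388]
contact_force: [0.4, -0.0, 0.4]
opening: 0.0916
grip_force: 0.0
```

Call:
arm_command(
  xyz=[
    [0,0,-20],
    [0,0,-25],
    [0,0,-25],
    [0,0,-25],
    [0,0,-25],
    [0,0,-17],
    [0,0,-10],
    [0,0,-5],
    [0,0,0],
    [0,0,0],
  ],
  spin=[0,0,0,0,0,0,0,0,0,0],
)

```text
time: 20.8
tool_pos: [0.5252, 0.2528, 0.2706]
tool_rot: [3.14, -0.001, 1.388]
contact_force: [0.1, 0.2, -0.2]
opening: 0.0918
grip_force: 0.0
```

Call:
arm_command(
  xyz=[
    [0,0,0],
    [0,0,0],
    [0,0,0],
    [0,0,0],
    [0,0,0],
    [0,0,0],
    [0,0,0],
    [0,0,0],
  ],
  spin=[0,0,0,0,0,0,0,0],
  jaw=-1,
)

```text
time: 21.6
tool_pos: [0.5249, 0.253, 0.2698]
tool_rot: [3.141, -0.0, 1.388]
contact_force: [0.4, -0.5, 0.9]
opening: 0.0537
grip_force: 25.0
```

Call:
arm_command(
  xyz=[
    [0,0,10],
    [0,0,15],
    [0,0,25],
    [0,0,25],
    [0,0,25],
    [0,0,25],
    [0,0,20],
    [0,0,15],
    [0,0,5],
    [0,0,0],
  ],
  spin=[0,0,0,0,0,0,0,0,0,0],
)

```text
time: 22.6
tool_pos: [0.5248, 0.253, 0.4354]
tool_rot: [3.141, -0.001, 1.388]
contact_force: [0.4, 0.4, -2.3]
opening: 0.0535
grip_force: 25.0
```

Call:
arm_command(
  xyz=[
    [0,-15,0],
    [0,-30,0],
    [1,-38,0],
    [1,-38,0],
    [1,-38,0],
    [1,-38,0],
    [1,-38,0],
    [0,-38,0],
    [0,-38,0],
    [0,-38,0],
    [0,-25,0],
    [0,-10,0],
    [0,-5,0],
    [0,0,0],
    [0,0,0],
  ],
  spin=[0,0,1,2,2,2,2,2,2,2,0,0,0,0,0],
)

```text
time: 24.1
tool_pos: [0.5299, -0.1351, 0.4346]
tool_rot: [-3.141, -0.001, 1.651]
contact_force: [-0.5, -0.2, -1.8]
opening: 0.0537
grip_force: 25.0
```

Call:
arm_command(
  xyz=[
    [0,0,-15],
    [0,0,-25],
    [0,0,-25],
    [0,0,-25],
    [0,0,-25],
    [0,0,-25],
    [0,0,-12],
    [0,0,-8],
    [0,0,-5],
    [0,0,-4],
    [0,0,-3],
    [0,0,-1],
    [0,0,0],
    [0,0,0],
  ],
  spin=[0,0,0,0,0,0,0,0,0,0,0,0,0,0],
)

```text
time: 25.5
tool_pos: [0.53, -0.1361, 0.2621]
tool_rot: [3.141, 0.0, 1.65]
contact_force: [0.6, 0.6, -2.8]
opening: 0.0534
grip_force: 25.0
```

Call:
arm_command(
  xyz=[
    [0,0,0],
    [0,0,0],
    [0,0,0],
    [0,0,0],
    [0,0,0],
    [0,0,0],
  ],
  spin=[0,0,0,0,0,0],
  jaw=1,
)

```text
time: 26.1
tool_pos: [0.5299, -0.1359, 0.2618]
tool_rot: [3.141, 0.0, 1.65]
contact_force: [0.7, 0.3, -0.2]
opening: 0.0911
grip_force: 0.0
```

Call:
arm_command(
  xyz=[
    [0,0,15],
    [0,0,25],
    [0,0,25],
    [0,0,25],
    [0,0,25],
    [0,0,25],
    [0,0,20],
    [-30,0,0],
    [-40,0,0],
    [-40,0,0],
    [-30,0,0],
    [0,0,0],
  ],
  spin=[0,0,0,0,0,0,0,0,0,0,0,0],
)

```text
time: 27.3
tool_pos: [0.3872, -0.1355, 0.422]
tool_rot: [-3.141, -0.0, 1.649]
contact_force: [0.7, 0.2, -0.2]
opening: 0.0922
grip_force: 0.0
```

```bash
cat > bay.py <<'E'
import sys
from h import *
for n in("top","scene"):
    c=snap(n,n+sys.argv[1]);P=cloud(c);X,Y,Z=P[...,0],P[...,1],P[...,2]
    zone=(X>.4)&(X<.68)&(Y>.1)&(Y<.38)
    for k in("red","green","blue"):
        m=colour(c,k)&zone&(Z<.03);kk,lab,st,ce=cv2.connectedComponentsWithStats(m.astype(np.uint8));i=1+st[1:,4].argmax()
        q=np.argwhere(lab==i)[:,::-1].astype(np.float32);r=cv2.minAreaRect(plane(c,q,.015)[:,:2].astype(np.float32))
        print(n,k,st[i,4],plane(c,[ce[i]],.015).round(4)[0,:2],np.round(r[0],4),np.round(r[1],4),round(r[2],1),np.median(Z[lab==i]).round(4))
    h=hsv(c)
    m=(h[...,0]>12)&(h[...,0]<32)&(h[...,1]>100)&zone&(Z>.025)&(Z<.075)&(X<.62)&(X>.54)&(Y>.2)&(Y<.28)
    kk,lab,st,ce=cv2.connectedComponentsWithStats(m.astype(np.uint8));i=1+st[1:,4].argmax()
    print("pommel",st[i],plane(c,[ce[i]],.042).round(4),P[lab==i].mean(0).round(4),P[lab==i].max(0).round(4),P[lab==i].min(0).round(4))
E
python3 bay.py 2; python3 -c "
from h import *;from look import lids
for n in('top','scene'): print(lids(dict(np.load(n+'2.npz')),.125,.135))"
```

```text
top red 487 [0.5965 0.3025] [0.5956 0.3016] [0.0584 0.0581] 78.9 0.0137
top green 568 [0.5231 0.2528] [0.5232 0.2528] [0.0574 0.0571] 78.5 0.014
top blue 501 [0.572  0.1817] [0.5722 0.1814] [0.0537 0.0557] 79.5 0.0137
pommel [216 218  17  16 224] [[0.581  0.2415 0.042 ]] [0.5795 0.2399 0.0503] [0.5993 0.26   0.0627] [0.5621 0.2228 0.0303]
scene red 663 [0.5999 0.3008] [0.5993 0.2997] [0.0601 0.0593] 80.5 0.0146
scene green 490 [0.5253 0.253 ] [0.5267 0.251 ] [0.0574 0.0568] 78.9 0.0144
scene blue 475 [0.5761 0.1803] [0.5754 0.1799] [0.0549 0.0569] 78.8 0.0145
pommel [392 250  18  18 257] [[0.588  0.2415 0.042 ]] [0.5927 0.2434 0.0497] [0.6068 0.2603 0.0621] [0.5702 0.2231 0.0264]
{'red': ([0.5389, -0.2942], 440, np.float64(0.1331)), 'green': ([0.528, -0.1348], 427, np.float64(0.1333)), 'blue': ([0.5329, -0.2138], 441, np.float64(0.1329))}
{'green': ([0.5374, -0.1318], 261, np.float64(0.134)), 'blue': ([0.5429, -0.2106], 239, np.float64(0.1338))}
```

View pics/top2.png

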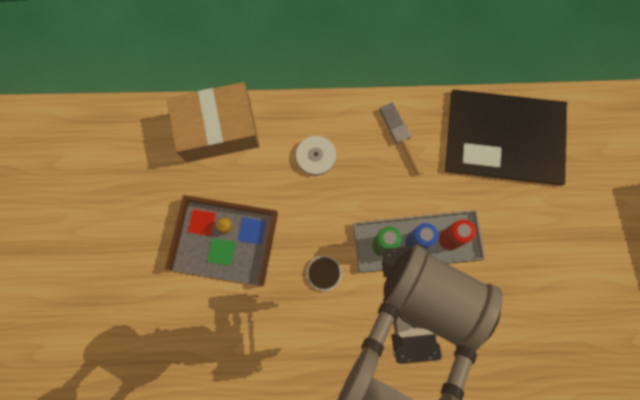

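All three tins stand in the tray, at about (388,237), (426,235) and (461,232). The pads are clear at (202,222), (222,251) and (251,231), with the pommel at (224,224). Next is the pommel, gripped across the bay's y.

Call:
arm_command(
  xyz=[
    [8,15,0],
    [17,32,0],
    [17,32,0],
    [17,32,0],
    [17,32,0],
    [17,32,0],
    [17,32,0],
    [17,32,0],
    [17,32,0],
    [17,32,0],
    [17,32,0],
    [17,32,0],
    [3,10,0],
    [0,0,0],
    [0,0,0],
  ],
  spin=[0,7.5,7.5,7.5,7.5,7.5,7.5,7.5,7.5,7.5,7.5,0,0,0,0],
)

```text
time: 28.9
tool_pos: [0.5879, 0.2408, 0.4212]
tool_rot: [-3.141, -0.001, 2.959]
contact_force: [1.1, 0.0, -0.2]
opening: 0.092
grip_force: 0.0
```

Call:
arm_command(
  xyz=[
    [0,0,-20],
    [0,0,-25],
    [0,0,-25],
    [0,0,-25],
    [0,0,-25],
    [0,0,-25],
    [0,0,-25],
    [0,0,-20],
    [0,0,-15],
    [0,0,-10],
    [0,0,-5],
    [0,0,0],
    [0,0,0],
  ],
  spin=[0,0,0,0,0,0,0,0,0,0,0,0,0],
)

```text
time: 30.2
tool_pos: [0.5882, 0.241, 0.2026]
tool_rot: [3.141, 0.001, 2.959]
contact_force: [-0.2, 0.2, 0.7]
opening: 0.092
grip_force: 0.0
```

Call:
arm_command(
  xyz=[
    [-3,0,-3],
    [0,0,0],
    [0,0,0],
  ],
  spin=[0,0,0],
)

```text
time: 30.5
tool_pos: [0.5848, 0.2411, 0.199]
tool_rot: [3.141, 0.0, 2.959]
contact_force: [0.1, 0.1, -1.1]
opening: 0.0921
grip_force: 0.0
```

Call:
arm_command(
  xyz=[
    [0,0,0],
    [0,0,0],
    [0,0,0],
    [0,0,0],
    [0,0,0],
    [0,0,0],
    [0,0,0],
    [0,0,0],
    [0,0,0],
    [0,0,0],
  ],
  spin=[0,0,0,0,0,0,0,0,0,0],
  jaw=-1,
)

```text
time: 31.5
tool_pos: [0.5849, 0.2411, 0.1988]
tool_rot: [3.141, 0.0, 2.959]
contact_force: [0.6, 1.0, 0.1]
opening: 0.0381
grip_force: 25.0
```

Call:
arm_command(
  xyz=[
    [0,0,5],
    [0,0,10],
    [0,0,20],
    [0,0,25],
    [0,0,20],
    [0,0,10],
    [0,0,5],
    [0,0,0],
  ],
  spin=[0,0,0,0,0,0,0,0],
)

```text
time: 32.3
tool_pos: [0.5849, 0.241, 0.2941]
tool_rot: [3.141, 0.0, 2.959]
contact_force: [1.2, 0.2, -2.6]
opening: 0.0382
grip_force: 25.0
```

```bash
python3 - <<'E'
from h import *
c=snap("scene","scene3");cv2.imwrite("pics/c3.png",cv2.resize(c["img"][150:320,300:520,::-1],None,fx=3,fy=3))
E
```

```text
(no output)
```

View pics/c3.png

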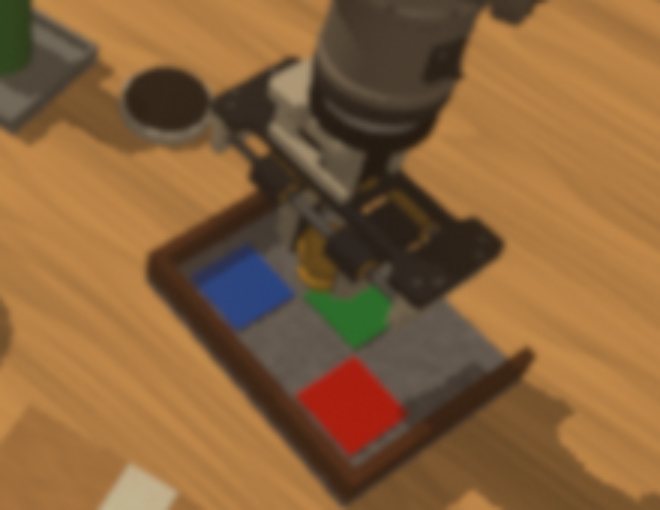

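The pommel is held upright, at crop (318,260). I'll carry it to the stand with a spin to keep the gripper body clear of the green tin.

Call:
arm_command(
  xyz=[
    [-5,-10,0],
    [-10,-20,0],
    [-14,-28,0],
    [-16,-32,0],
    [-16,-32,0],
    [-16,-32,0],
    [-14,-29,0],
    [-12,-24,0],
    [-8,-16,0],
    [-4,-7,0],
    [-2,-3,0],
    [0,0,0],
    [0,0,0],
  ],
  spin=[0,-5,-5,-5,-5,-5,-5,-5,-5,-5,0,0,0],
)

```text
time: 33.65
tool_pos: [0.4679, 0.0082, 0.2935]
tool_rot: [-3.141, -0.0, 2.175]
contact_force: [-0.5, 0.4, -1.6]
opening: 0.0383
grip_force: 25.0
```

Call:
arm_command(
  xyz=[
    [0,0,-10],
    [0,0,-20],
    [0,0,-20],
    [0,0,-15],
    [0,0,-10],
    [0,0,-6],
    [0,0,-4],
    [0,0,-3],
    [0,0,0],
    [0,0,0],
  ],
  spin=[0,0,0,0,0,0,0,0,0,0],
)

```text
time: 34.65
tool_pos: [0.4681, 0.008, 0.2061]
tool_rot: [3.141, 0.001, 2.174]
contact_force: [0.3, -0.0, -0.8]
opening: 0.0381
grip_force: 25.0
```

Call:
arm_command(
  xyz=[
    [0,0,-2],
    [0,0,-1.5],
    [0,0,0],
    [0,0,0],
  ],
  spin=[0,0,0,0],
)

```text
time: 35.05
tool_pos: [0.4679, 0.008, 0.2023]
tool_rot: [3.142, 0.0, 2.174]
contact_force: [-0.9, -0.1, -2.1]
opening: 0.0384
grip_force: 25.0
```

```bash
python3 - <<'E'
from h import *
c=snap("scene","scene4");cv2.imwrite("pics/c4.png",cv2.resize(c["img"][120:240,280:440,::-1],None,fx=4,fy=4))
E
```

```text
(no output)
```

View pics/c4.png

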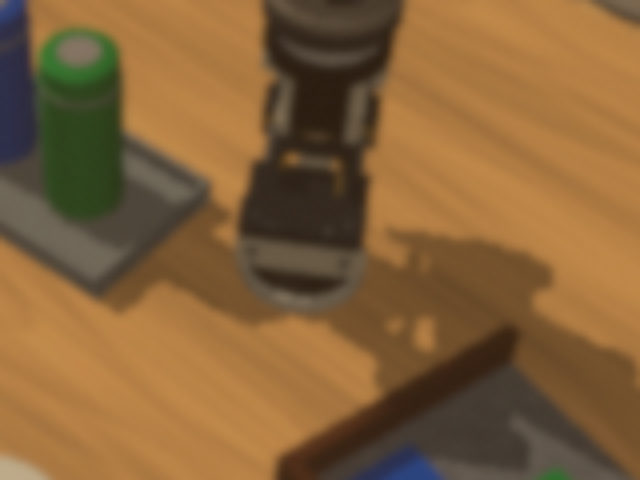

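The gripper is centred over the stand, at crop (303,265), and hides the pommel. I'll release, lift off and check.

Call:
arm_command(
  xyz=[
    [0,0,0],
    [0,0,0],
    [0,0,0],
    [0,0,0],
    [0,0,0],
    [0,0,0],
    [0,0,0],
  ],
  spin=[0,0,0,0,0,0,0],
  jaw=1,
)

```text
time: 35.8
tool_pos: [0.4679, 0.008, 0.2023]
tool_rot: [3.141, 0.0, 2.174]
contact_force: [0.1, -0.0, 0.5]
opening: 0.089
grip_force: 0.0
```

Call:
arm_command(
  xyz=[
    [0,0,5],
    [0,0,15],
    [0,0,25],
    [0,0,30],
    [0,0,30],
    [0,0,30],
    [0,0,30],
    [0,0,30],
    [0,0,25],
    [-40,0,0],
    [-40,0,0],
    [-30,0,0],
    [0,0,0],
  ],
  spin=[0,0,0,0,0,0,0,0,0,0,0,0,0],
)

```text
time: 37.1
tool_pos: [0.3548, 0.0084, 0.4226]
tool_rot: [-3.141, -0.0, 2.174]
contact_force: [0.3, -0.3, -0.2]
opening: 0.0917
grip_force: 0.0
```

```bash
python3 - <<'E'
from h import *
ims=[]
for n in("top","scene"):
    c=snap(n,n+"5");P=cloud(c);X,Y,Z=P[...,0],P[...,1],P[...,2];h=hsv(c)
    m=(abs(X-.47)<.05)&(abs(Y-.008)<.05)&(Z>.025)&(Z<.08)&(h[...,1]>90)
    k,lab,st,ce=cv2.connectedComponentsWithStats(m.astype(np.uint8));i=1+st[1:,4].argmax()
    print(n,st[i],plane(c,[ce[i]],.043).round(4),Z[lab==i].max())
    m=(abs(X-.47)<.06)&(abs(Y-.008)<.06)&(Z>.008)&(Z<.08)
    k,lab,st,ce=cv2.connectedComponentsWithStats(m.astype(np.uint8));i=1+st[1:,4].argmax()
    print(cv2.minEnclosingCircle(plane(c,np.argwhere((lab==i)&(Z<.025))[:,::-1],.014)[:,:2].astype(np.float32)))
    u,v=map(int,ce[i]);ims.append(cv2.resize(c["img"][v-35:v+35,u-35:u+35,::-1],(380,380)))
cv2.imwrite("pics/c5.png",np.hstack(ims))
E
```

```text
top [316 264  17  17 218] [[0.4658 0.0082 0.043 ]] 0.06404493835712333
((0.4657023549079895, 0.007820957340300083), 0.04159874841570854)
scene [349 168  15  16 185] [[0.4707 0.0077 0.043 ]] 0.06316709489716466
((0.47376251220703125, 0.008781328797340393), 0.04312916100025177)
```

View pics/c5.png

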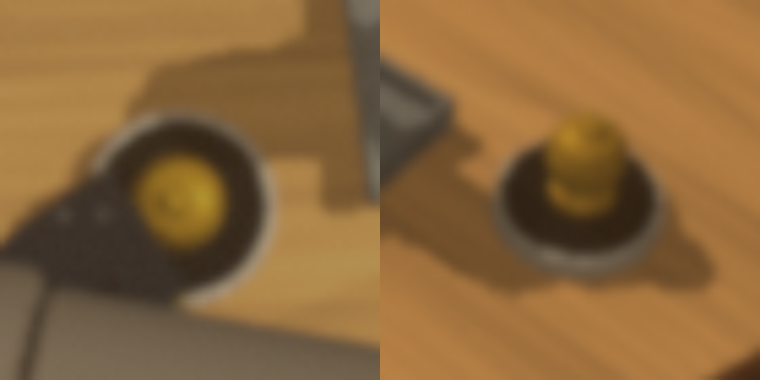

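The pommel stands upright and centred on the stand in both views, at panel (180,200) inside the disc on the left and (583,165) on the right. Now the tins go back, red first.

Call:
arm_command(
  xyz=[
    [9,-15,0],
    [20,-33,0],
    [20,-33,0],
    [20,-33,0],
    [20,-33,0],
    [20,-33,0],
    [20,-33,0],
    [20,-33,0],
    [20,-33,0],
    [12,-20,0],
    [4,-7,0],
    [0,0,0],
    [0,0,0],
    [0,0,0],
  ],
  spin=[0,-5,-5,-5,-5,-5,-5,0,0,0,0,0,0,0],
)

```text
time: 38.6
tool_pos: [0.5428, -0.2969, 0.4225]
tool_rot: [3.141, -0.0, 1.651]
contact_force: [-0.1, 0.7, -0.1]
opening: 0.092
grip_force: 0.0
```

Lower to 0.262 and grip.

Call:
arm_command(
  xyz=[
    [0,-1,-20],
    [0,0,-25],
    [0,0,-25],
    [0,0,-25],
    [0,0,-25],
    [0,0,-20],
    [0,0,-12],
    [0,0,-8],
    [0,0,0],
    [0,0,0],
  ],
  spin=[0,0,0,0,0,0,0,0,0,0],
)

```text
time: 39.6
tool_pos: [0.5431, -0.299, 0.2632]
tool_rot: [3.14, 0.001, 1.65]
contact_force: [0.4, -0.6, -0.1]
opening: 0.0918
grip_force: 0.0
```

Call:
arm_command(
  xyz=[
    [0,0,0],
    [0,0,0],
    [0,0,0],
    [0,0,0],
    [0,0,0],
    [0,0,0],
    [0,0,0],
    [0,0,0],
  ],
  spin=[0,0,0,0,0,0,0,0],
  jaw=-1,
)

```text
time: 40.4
tool_pos: [0.5429, -0.299, 0.2623]
tool_rot: [3.142, 0.0, 1.65]
contact_force: [-0.2, 0.5, 1.1]
opening: 0.0539
grip_force: 25.0
```

Call:
arm_command(
  xyz=[
    [0,0,10],
    [0,0,15],
    [0,0,25],
    [0,0,25],
    [0,0,25],
    [0,0,25],
    [0,0,25],
    [0,0,15],
    [0,0,8],
    [0,0,0],
    [0,0,0],
  ],
  spin=[0,0,0,0,0,0,0,0,0,0,0],
)

```text
time: 41.5
tool_pos: [0.5428, -0.2989, 0.4344]
tool_rot: [-3.141, -0.001, 1.65]
contact_force: [0.4, 0.0, -2.3]
opening: 0.0534
grip_force: 25.0
```

Call:
arm_command(
  xyz=[
    [3,15,0],
    [3,30,0],
    [3,38,0],
    [3,38,0],
    [3,38,0],
    [3,38,0],
    [3,38,0],
    [3,38,0],
    [3,38,0],
    [3,38,0],
    [3,38,0],
    [3,38,0],
    [3,38,0],
    [3,38,0],
    [3,38,0],
    [3,34,0],
    [3,18,0],
    [3,7,0],
    [0,0,0],
    [0,0,0],
  ],
  spin=[0,0,0,-2,-2,-2,-2,-2,-2,-2,-1,0,0,0,0,0,0,0,0,0],
)

```text
time: 43.5
tool_pos: [0.5969, 0.2984, 0.4347]
tool_rot: [-3.141, 0.001, 1.388]
contact_force: [-0.1, -0.7, -2.1]
opening: 0.0535
grip_force: 25.0
```

Call:
arm_command(
  xyz=[
    [0,2,-15],
    [0,0,-25],
    [0,0,-25],
    [0,0,-25],
    [0,0,-25],
    [0,0,-20],
    [0,0,-10],
    [0,0,-7],
    [0,0,-4],
    [0,0,-3],
    [0,0,-2],
    [0,0,0],
    [0,0,0],
  ],
  spin=[0,0,0,0,0,0,0,0,0,0,0,0,0],
)

```text
time: 44.8
tool_pos: [0.597, 0.3011, 0.2747]
tool_rot: [3.141, -0.0, 1.388]
contact_force: [0.7, 0.0, -2.5]
opening: 0.0535
grip_force: 25.0
```

Call:
arm_command(
  xyz=[
    [0,0,0],
    [0,0,0],
    [0,0,0],
    [0,0,0],
    [0,0,0],
    [0,0,0],
  ],
  spin=[0,0,0,0,0,0],
  jaw=1,
)

```text
time: 45.4
tool_pos: [0.5969, 0.301, 0.2743]
tool_rot: [3.141, 0.0, 1.388]
contact_force: [0.6, 1.0, -0.5]
opening: 0.091
grip_force: 0.0
```

Call:
arm_command(
  xyz=[
    [0,0,15],
    [0,0,25],
    [0,0,25],
    [0,0,25],
    [0,0,25],
    [0,0,25],
    [0,0,10],
    [0,0,0],
    [0,0,0],
  ],
  spin=[0,0,0,0,0,0,0,0,0],
)

```text
time: 46.3
tool_pos: [0.5968, 0.301, 0.4229]
tool_rot: [-3.14, 0.001, 1.388]
contact_force: [-0.3, 0.2, -0.1]
opening: 0.0918
grip_force: 0.0
```

Call:
arm_command(
  xyz=[
    [-4,-17,0],
    [-4,-33,0],
    [-4,-38,0],
    [-4,-38,0],
    [-4,-38,0],
    [-4,-38,0],
    [-4,-38,0],
    [-4,-38,0],
    [-4,-38,0],
    [-4,-38,0],
    [-4,-38,0],
    [-4,-38,0],
    [-4,-38,0],
    [-4,-33,0],
    [-4,-12,0],
    [-1,-4,0],
    [0,0,0],
    [0,0,0],
  ],
  spin=[0,0,0,2,2,2,2,2,2,2,1,0,0,0,0,0,0,0],
)

```text
time: 48.1
tool_pos: [0.5361, -0.2147, 0.424]
tool_rot: [-3.141, -0.001, 1.651]
contact_force: [-0.4, 0.5, 0.2]
opening: 0.092
grip_force: 0.0
```

Call:
arm_command(
  xyz=[
    [0,0,-20],
    [0,0,-25],
    [0,0,-25],
    [0,0,-25],
    [0,0,-25],
    [0,0,-20],
    [0,0,-12],
    [0,0,-8],
    [0,0,0],
    [0,0,0],
  ],
  spin=[0,0,0,0,0,0,0,0,0,0],
)

```text
time: 49.1
tool_pos: [0.5363, -0.2159, 0.265]
tool_rot: [3.14, 0.001, 1.65]
contact_force: [-0.5, 0.2, 0.2]
opening: 0.092
grip_force: 0.0
```

Call:
arm_command(
  xyz=[
    [0,0,0],
    [0,0,0],
    [0,0,0],
    [0,0,0],
    [0,0,0],
    [0,0,0],
    [0,0,0],
    [0,0,0],
  ],
  spin=[0,0,0,0,0,0,0,0],
  jaw=-1,
)

```text
time: 49.9
tool_pos: [0.5359, -0.216, 0.2643]
tool_rot: [3.141, 0.0, 1.65]
contact_force: [0.7, 0.5, 0.3]
opening: 0.0534
grip_force: 25.0
```

Call:
arm_command(
  xyz=[
    [0,0,10],
    [0,0,15],
    [0,0,25],
    [0,0,25],
    [0,0,25],
    [0,0,25],
    [0,0,25],
    [0,0,15],
    [0,0,8],
    [0,0,0],
    [0,0,0],
  ],
  spin=[0,0,0,0,0,0,0,0,0,0,0],
)

```text
time: 51.0
tool_pos: [0.5357, -0.2159, 0.4364]
tool_rot: [-3.14, -0.001, 1.65]
contact_force: [0.3, 0.3, -2.2]
opening: 0.0533
grip_force: 25.0
```

Call:
arm_command(
  xyz=[
    [3,15,0],
    [3,30,0],
    [3,38,0],
    [3,38,0],
    [3,38,0],
    [3,38,0],
    [3,38,0],
    [3,38,0],
    [3,38,0],
    [3,38,0],
    [3,30,0],
    [3,12,0],
    [2,5,0],
    [0,1,0],
    [0,0,0],
  ],
  spin=[0,0,-1,-2,-2,-2,-2,-2,-2,-2,0,0,0,0,0],
)

```text
time: 52.5
tool_pos: [0.574, 0.1802, 0.437]
tool_rot: [-3.141, 0.001, 1.387]
contact_force: [-0.3, -0.6, -2.3]
opening: 0.0534
grip_force: 25.0
```

Call:
arm_command(
  xyz=[
    [0,0,-15],
    [0,0,-25],
    [0,0,-25],
    [0,0,-25],
    [0,0,-25],
    [0,0,-20],
    [0,0,-10],
    [0,0,-7],
    [0,0,-4],
    [0,0,-3],
    [0,0,-2],
    [0,0,0],
    [0,0,0],
  ],
  spin=[0,0,0,0,0,0,0,0,0,0,0,0,0],
)

```text
time: 53.8
tool_pos: [0.574, 0.1811, 0.2767]
tool_rot: [3.141, -0.0, 1.388]
contact_force: [-0.1, 0.3, -2.0]
opening: 0.0534
grip_force: 25.0
```

Call:
arm_command(
  xyz=[
    [0,0,0],
    [0,0,0],
    [0,0,0],
    [0,0,0],
    [0,0,0],
    [0,0,0],
  ],
  spin=[0,0,0,0,0,0],
  jaw=1,
)

```text
time: 54.4
tool_pos: [0.5739, 0.181, 0.2763]
tool_rot: [3.141, -0.0, 1.388]
contact_force: [0.3, -0.1, -0.7]
opening: 0.0912
grip_force: 0.0
```

Call:
arm_command(
  xyz=[
    [0,0,15],
    [0,0,25],
    [0,0,25],
    [0,0,25],
    [0,0,25],
    [0,0,25],
    [0,0,8],
    [0,0,0],
    [0,0,0],
  ],
  spin=[0,0,0,0,0,0,0,0,0],
)

```text
time: 55.3
tool_pos: [0.5737, 0.181, 0.4229]
tool_rot: [-3.14, 0.001, 1.388]
contact_force: [-0.4, 0.2, -0.5]
opening: 0.0916
grip_force: 0.0
```

Call:
arm_command(
  xyz=[
    [-4,-15,0],
    [-4,-30,0],
    [-4,-38,0],
    [-4,-38,0],
    [-4,-38,0],
    [-4,-38,0],
    [-4,-38,0],
    [-4,-38,0],
    [-4,-30,0],
    [-4,-10,0],
    [-4,-4,0],
    [0,0,0],
    [0,0,0],
  ],
  spin=[0,1,2,2,2,2,2,2,2,0,0,0,0],
)

```text
time: 56.6
tool_pos: [0.5298, -0.135, 0.4242]
tool_rot: [3.142, -0.0, 1.651]
contact_force: [-0.0, 0.4, 0.5]
opening: 0.0921
grip_force: 0.0
```

Call:
arm_command(
  xyz=[
    [0,0,-20],
    [0,0,-25],
    [0,0,-25],
    [0,0,-25],
    [0,0,-25],
    [0,0,-20],
    [0,0,-12],
    [0,0,-8],
    [0,0,0],
    [0,0,0],
  ],
  spin=[0,0,0,0,0,0,0,0,0,0],
)

```text
time: 57.6
tool_pos: [0.5302, -0.1359, 0.265]
tool_rot: [3.14, 0.001, 1.65]
contact_force: [-0.4, 0.6, -0.5]
opening: 0.092
grip_force: 0.0
```

Call:
arm_command(
  xyz=[
    [0,0,0],
    [0,0,0],
    [0,0,0],
    [0,0,0],
    [0,0,0],
    [0,0,0],
    [0,0,0],
    [0,0,0],
  ],
  spin=[0,0,0,0,0,0,0,0],
  jaw=-1,
)

```text
time: 58.4
tool_pos: [0.5299, -0.136, 0.2643]
tool_rot: [3.141, 0.0, 1.65]
contact_force: [0.3, 0.9, 1.0]
opening: 0.0538
grip_force: 25.0
```

Call:
arm_command(
  xyz=[
    [0,0,10],
    [0,0,15],
    [0,0,25],
    [0,0,25],
    [0,0,25],
    [0,0,25],
    [0,0,25],
    [0,0,15],
    [0,0,8],
    [0,0,0],
    [0,0,0],
  ],
  spin=[0,0,0,0,0,0,0,0,0,0,0],
)

```text
time: 59.5
tool_pos: [0.5297, -0.1359, 0.4364]
tool_rot: [-3.14, -0.001, 1.65]
contact_force: [0.3, -0.8, -2.3]
opening: 0.0535
grip_force: 25.0
```

Call:
arm_command(
  xyz=[
    [0,15,0],
    [0,30,0],
    [-1,38,0],
    [-1,38,0],
    [-1,38,0],
    [-1,38,0],
    [-1,38,0],
    [0,38,0],
    [0,38,0],
    [0,38,0],
    [0,25,0],
    [0,10,0],
    [0,4.5,0],
    [0,0,0],
    [0,0,0],
  ],
  spin=[0,0,-1,-2,-2,-2,-2,-2,-2,-2,0,0,0,0,0],
)

```text
time: 61.0
tool_pos: [0.525, 0.2516, 0.4371]
tool_rot: [-3.141, 0.001, 1.387]
contact_force: [0.4, 0.2, -1.4]
opening: 0.0537
grip_force: 25.0
```

Call:
arm_command(
  xyz=[
    [0,0,-15],
    [0,0,-25],
    [0,0,-25],
    [0,0,-25],
    [0,0,-25],
    [0,0,-20],
    [0,0,-10],
    [0,0,-7],
    [0,0,-4],
    [0,0,-3],
    [0,0,-2],
    [0,0,0],
    [0,0,0],
  ],
  spin=[0,0,0,0,0,0,0,0,0,0,0,0,0],
)

```text
time: 62.3
tool_pos: [0.525, 0.2526, 0.2766]
tool_rot: [3.141, -0.0, 1.388]
contact_force: [0.6, -0.4, -1.9]
opening: 0.0535
grip_force: 25.0
```

Call:
arm_command(
  xyz=[
    [0,0,0],
    [0,0,0],
    [0,0,0],
    [0,0,0],
    [0,0,0],
    [0,0,0],
  ],
  spin=[0,0,0,0,0,0],
  jaw=1,
)

```text
time: 62.9
tool_pos: [0.5249, 0.2525, 0.2763]
tool_rot: [3.141, -0.0, 1.388]
contact_force: [0.9, 0.0, 1.4]
opening: 0.0912
grip_force: 0.0
```

Call:
arm_command(
  xyz=[
    [0,0,15],
    [0,0,25],
    [0,0,25],
    [0,0,25],
    [0,0,25],
    [0,0,25],
    [0,0,10],
    [-25,5,0],
    [-35,15,0],
    [-35,20,0],
    [-35,20,0],
    [-30,20,0],
    [-20,10,0],
    [0,0,0],
    [0,0,0],
  ],
  spin=[0,0,0,0,0,0,0,0,0,0,0,0,0,0,0],
)

```text
time: 64.4
tool_pos: [0.3449, 0.3426, 0.4259]
tool_rot: [3.141, 0.001, 1.389]
contact_force: [0.4, -0.4, 0.6]
opening: 0.0915
grip_force: 0.0
```

```bash
python3 look.py 6; python3 - <<'E'
import cv2,numpy as np
a=cv2.imread("pics/top6.png")[185:300,155:355];b=cv2.imread("pics/scene6.png")[150:320,320:490]
cv2.imwrite("pics/c6.png",np.hstack([cv2.resize(a,(480,276)),cv2.resize(b,(276,276))]))
E
```

```text
top {'red': ([0.5949, 0.3035], 492, np.float64(0.1432)), 'green': ([0.5226, 0.2529], 518, np.float64(0.1432)), 'blue': ([0.5715, 0.1807], 472, np.float64(0.1431))} {'red': ([0.594, 0.3023], 450, np.float64(0.1435)), 'green': ([0.5222, 0.252], 476, np.float64(0.1435)), 'blue': ([0.5707, 0.18], 439, np.float64(0.1433))}
scene {'red': ([0.6003, 0.3028], 641, np.float64(0.1441)), 'green': ([0.5292, 0.2518], 524, np.float64(0.1437)), 'blue': ([0.5777, 0.1803], 500, np.float64(0.1438))} {'red': ([0.6033, 0.3036], 542, np.float64(0.1445)), 'green': ([0.5326, 0.253], 431, np.float64(0.1442)), 'blue': ([0.5808, 0.1823], 419, np.float64(0.1442))}
```

View pics/c6.png

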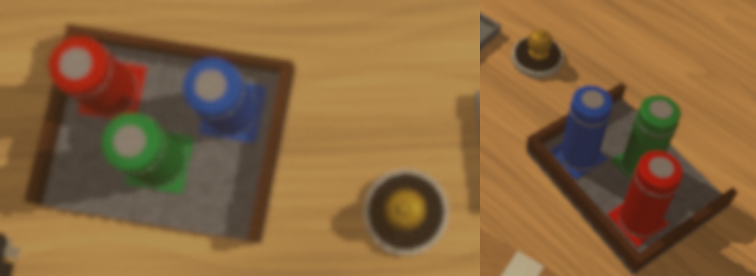

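All three tins stand on their own pads: in the left panel the lids are at (75,62), (130,142) and (212,85), within about 3 mm of their first readings. The pommel is centred on the stand at (405,210). Handing in.

```bash
python3 -c "
from cell import *
print(hand_in())"
```

```text
the job is handed in; nothing more can be done
None
```

The job is handed in (no verdict came back): in the last pictures all three tins stand upright on the pads of their own colours, within about 3 mm of where they started, the pommel stands upright on the middle of the work stand, and the felt wheel was not touched.

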